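# Run a board in the toggle-clamp test jig

### The arm

A 6-joint arm with a two-finger parallel gripper is mounted at the origin on the work surface. World frame = base frame: x ahead of the robot, y to its left, z up, the work surface at z = 0. Lengths are in m, angles in degrees, forces in N, time in s.
With the tool pointing down it reaches from about 0.375 to 0.9 m from the base axis. Payload 3.1 kg.
Tool frame: the origin (TCP) lies between the finger pads; the fingertips stand 11 mm ahead of it and the grasp point (between the pads) lies 8 mm behind it; z points along the fingers, y is the line along which they close (so a half turn about z gives the same grasp; the last joint's range is limited). The gripper opens to 87 mm and grips with 3 to 60 N. Pads are 19 mm wide; open, the fingers measure 117 mm over their backs; the gripper's body (75 mm by 190 mm) begins 51 mm behind the grasp point.
Start: joints at [-78.295, 30.224, 82.088, -0, 67.689, -10.227], TCP at [0.233, -0.58, 0.234] pointing down, gripper open.
Joint ranges: [-176.69, 176.69], [-43.24, 126.21], [12.49, 139.97], [-82, 262], [0, 151.66], [-163.58, 163.58]. Speed limits (degrees/s): [159.86, 159.86, 180, 180, 180, 180].

### API

Orientations are given as a 3x3 rotation matrix whose columns are the frame's x, y, z axes.
In Python, from rig import bot gives the robot as it stands.
- The arm moves only by the tool apply_moves, never from a script. Its argument "steps" is a list that holds one entry, the list of rows, each a list of 7 numbers: the shift along the tool's x, y, z in cm, then the turn, a rotation vector about the tool's x, y, z in degrees, then the gripper command: -1 is shut, 1 is fully open, values between are in proportion. In form: [[[dx, dy, dz, rx, ry, rz, jaw], ...]]. A call has 1 to 20 rows; each row is the pose to reach, as a shift and turn from the pose commanded when the call began, along the tool's axes at that moment; what a row does not reach only later rows make up. A row lasts 1/8 s, in which the tool goes at most 62.5 mm and 10.7 degrees, less where a joint would pass 70% of its speed; a pose out of reach is approached as far as the arm can. A call with a gripper value outside its range is refused whole. The fingers move at their own pace and stop on an object; the grip force is fixed at half the most. Time passes only in rows, so rows that repeat a pose let the fingers close. It gives the time, the measured TCP pose, the force, the opening and the grip force at its end, in the units of the state.
- bot.read_state(): the state, without advancing time (a new reading comes with each control period).
- bot.capture(name): name is "scene" or "side" or "wrist"; returns the picture (400x640x3 uint8, blue, green, red); there is no depth.
- bot.camera_model(name): a dict with "intrinsics" (3x3 intrinsics, pixels), "R" (3x3) and "t" (3): a world point X has camera coordinates R X + t. Camera axes: x right, y down, z forward; pixel columns grow to the right and rows downward; lengths in m; the calibration is good to about 2 mm. A picture is of the moment at which its call begins: read the wrist's pose just before it. camera_model takes no time and is no camera call; for the wrist camera it gives the pose at the moment of the call.
- bot.hand_in(): hands the job in; it is judged then, once.
The state is a dict: "time_s": time; "joint_positions": joint angles; "qvel": joint speeds; "tau": joint torques, N m; "position": TCP position; "tcp_rot": TCP orientation; "force": force on the tool from outside, world axes, zero at the start; "moment": the same for the moment, N m; "opening": opening from 0.0 (shut) to 1.0 (fully open); "grasp_force": force on a finger pad.
Only numpy, scipy, OpenCV 4.12 (cv2) and the standard library are available. Lean on these libraries where they do the work, as an engineer would, in place of code of your own. Each camera call takes 0.05 s, during which the arm holds its last target. There are 200 camera calls.

### The job

A circuit board lies in the nest of the test jig, under the magnifier lamp. Swing the toggle clamp fully over centre onto it and let go so that it stays shut by itself, press the start button fully in while the board is clamped, then swing the clamp all the way back open, leaving the board in its nest. Do not touch the board yourself, do not bump the lamp, and do not push the other things on the bench about.

Things in the scene. Friction and masses are not known exactly. Their poses are not given: they have to be found in the camera images.
- jig: Test jig, fixed: grey case 321 x 300 mm, flat top 50 mm above the bench. Origin on the bench under the nest's centre; x points from the clamp to the nest, away from the robot, y left. From x = -0.170 a panel slopes down at 35 deg to the front edge at x = -0.236. The clamp works in the plane y = 0: bracket 44 mm wide at x = -0.16 to -0.07, its handle on the robot's side, its arm over the nest.
- board: The board under test: green circuit board, 104 x 84 x 3.2 mm, loose on the probe bed between four black nest corners (26 mm tall) with 1.5 mm play. Origin under its centre, 68 mm above the bench; axes as the jig's.
- handle_pivot (a point): Axis of the clamp's handle, fixed in the jig at x = -0.135, y = 0, 115 mm above the bench; the handle turns about the line through it along the jig's y.
- handle_grip (a point): Middle of the handle's T-grip: a black bar along the jig's y with domed ends, 46 mm long, 22 mm thick, on a stem 7 mm wide and 14 mm deep. It moves on an arc of 100 mm about handle_pivot: seen from there it stands (1.79 - q) rad above the level line along the jig's -x, q being joint clamp_handle. Open: upright, leaning 13 deg to the nest. Clamped: lying back to the robot, 134 mm up.
- clamp_handle (a joint): Handle angle, rad: 0 open against its stop (upright), 1.50 dead centre, 1.60 shut against its stop. A link swings the holding arm (80 mm) down as the handle goes back and down to the robot. From about 1.2 its feet meet the board and the handle stiffens by a few N; past 1.50 it stays shut by itself, short of it it may spring back. Else about 1 N of friction at the grip holds it. Starts at 0 to 0.3.
- probe_bed (a joint): Travel of the spring-loaded black plate (100 x 80 mm) under the board, m: 0 up, about 0.0035 down when the clamp is shut on the board, 0.007 at most.
- start_top (a point): Centre of the start button's face: grey, round, 36 mm across, in a black housing 52 mm across, on the sloped panel left of the handle (jig y = 0.125), face 18 mm off the panel. It is pressed square to the panel, along the jig's direction (0.572, 0, -0.820), 35 deg from straight down.
- start (a joint): Travel of the start button, m: 0 out, 0.006 fully in; springs back. Takes 5 N.
- lamp: Magnifier lamp, fixed. Origin on the bench under the centre of its head, round, level, 200 mm across, clear lens, underside 300 and top 334 mm up; it reaches over the upright handle (223 mm up), which the tool must take leaned back to the robot. Post 375 mm tall at y = 0.29 of the lamp's frame on a foot 170 mm across; an arm 362 mm up joins it to the head.
- breadboard: white breadboard, 165 x 55 x 10 mm, lying flat; origin under its centre. A bystander.
- solder_reel: reel of solder standing on its flange, 60 mm across, 46 mm tall; origin under its centre. A bystander.
- screwdriver: screwdriver with a black handle, 200 mm long, 26 mm thick, lying on the bench; origin at the underside of its middle. A bystander.
- multimeter: handheld multimeter lying on its back, 165 x 82 x 42 mm; origin under its centre. A bystander.
- parts_tray: open black tray with four compartments, 150 x 110 x 35 mm; origin under its centre. A bystander.
- pliers: pliers with black grips lying flat, about 180 mm long, 15 mm thick; origin at the underside near the middle. A bystander.
There are look-alikes about, which are no part of the job. There is more than one size of the board; the job needs the middle-sized.

How it is judged (in metres and radians):
On the way, in this order (a step that is already met when the one before it is completed fails the run):
1. The clamp is shut past dead centre and holds the board pressed down by itself, with the robot touching nothing of the jig (value of joint clamp_handle above 1.52 rad and value of joint probe_bed above 0.002 m and contact force between each of the fingers, the arm and jig below 0.3 N), for 0.3 s.
2. The start button is pressed fully in while the clamp holds the board (value of joint clamp_handle above 1.52 rad and value of joint probe_bed above 0.002 m and value of joint start above 0.0048 m), for 0.1 s.
At the end, for the whole second after the job is handed in: The clamp stands fully open (handle within 0.12 rad of its open stop) and still, the button is out, and the board lies loose, flat (within 3 deg) and at rest in its nest, within 4 mm of its middle, the probe bed up (value of joint clamp_handle below 0.12 rad and value of joint each of probe_bed, start below 0.001 m and linear speed of board below 0.02 m/s and velocity of joint clamp_handle between -0.1 and 0.1 rad/s and x of board in the frame of jig between -0.004 and 0.004 m and y of board in the frame of jig between -0.004 and 0.004 m and z of board in the frame of jig between 0.066 and 0.0705 m and angle between board's own z axis and vertical below 0.05 rad); the robot touches nothing.
It fails at once if The robot touches the board (more than 1 N) (contact force between any of the fingers, the arm and board above 1 N).
It fails at once if The robot bumps the magnifier lamp (more than 2 N) (contact force between any of the fingers, the arm and lamp above 2 N).
It fails at once if A bystander is moved more than 30 mm (distance of any of breadboard, solder_reel, screwdriver, multimeter, parts_tray, pliers from where it was at the start of the episode above 0.03 m).
It also fails if it takes over 64 s, if anything falls off the work surface, if the arm or the gripper's body presses on something with over 40 N, if the wrist force passes 120 N, or if a joint passes its speed limit or range.

## Working session

There is one attempt and no reset: what is moved stays moved. The work goes in short steps, Python scripts to look and compute and a tool call to move; the robot and the scene stay as the last step left them, time stands still between calls to the robot, and variables do not carry over. Pictures are saved under pics/ and viewed, at most 10 in all, crops included, and the job is handed in when it is done.

Besides the shell and the picture viewer there is one more tool, called after "Request:" as name([rows], argument=value, ...), one row to a line, values as JSON. apply_moves: Moves the arm, as the interface text tells. Its arguments: {"type":"object","properties":{"steps":{"type":"array","items":{"type":"array","items":{"type":"array","items":{"type":"number"}}}}},"required":["steps"]}

```bash
mkdir -p pics; ls
python3 - <<'E'
from rig import bot
import cv2,numpy as np
for n in("scene","side"):
    im=bot.capture(n);cv2.imwrite(f"pics/{n}0.png",im)
    m=bot.camera_model(n);print(n,np.round(m["intrinsics"],1).tolist(),np.round(-m["R"].T@m["t"],3),np.round(m["R"],2).tolist())
E
```

```text
pics
scene [[365.1, 0.0, 327.5], [0.0, 365.1, 199.2], [0.0, 0.0, 1.0]] [ 0.805 -0.124  1.103] [[0.44, 0.9, -0.0], [0.86, -0.42, -0.29], [-0.26, 0.13, -0.96]]
side [[456.4, 0.0, 315.5], [0.0, 456.4, 193.1], [0.0, 0.0, 1.0]] [-0.017  0.704  1.162] [[-0.78, -0.63, -0.01], [-0.47, 0.59, -0.66], [0.42, -0.51, -0.75]]
```

View pics/scene0.png

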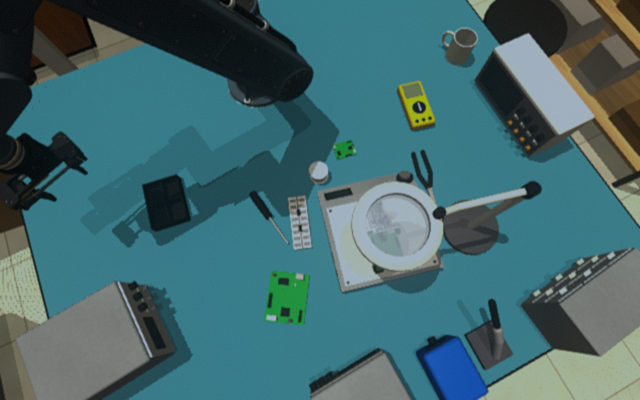

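View pics/side0.png

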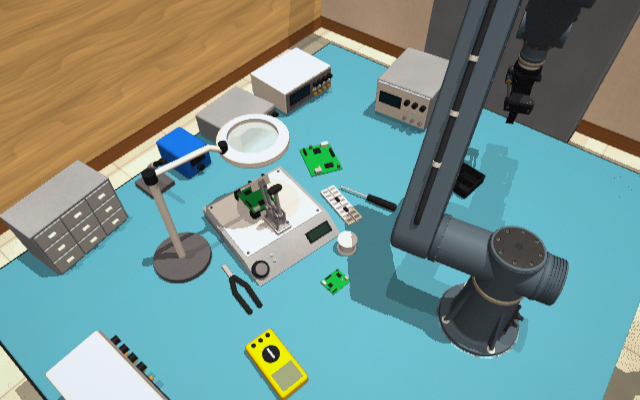

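The scene view shows the jig under the lamp (about 385,235). Look-alike boards lie at scene (288,297), large, and (345,149), small. The board in the nest is at side (255,197). Next is one close crop of the jig.

Run:
```python
import cv2,numpy as np
a=cv2.imread("pics/side0.png")[150:300,190:350];b=cv2.imread("pics/scene0.png")[165:305,310:450]
a=cv2.resize(a,None,fx=4,fy=4,interpolation=cv2.INTER_CUBIC)  #640x600
cv2.imwrite("pics/sidecrop.png",a)
b=cv2.resize(b,None,fx=4,fy=4,interpolation=cv2.INTER_CUBIC)
cv2.imwrite("pics/scenecrop.png",b)
```

```text
(no output)
```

View pics/sidecrop.png

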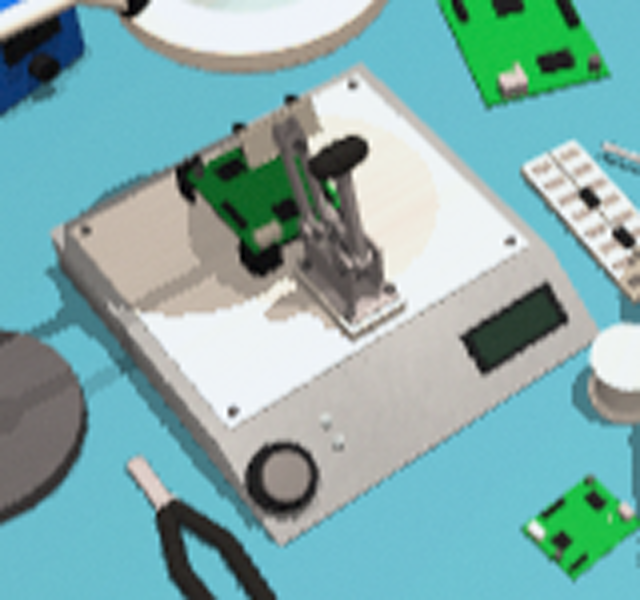

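View pics/scenecrop.png

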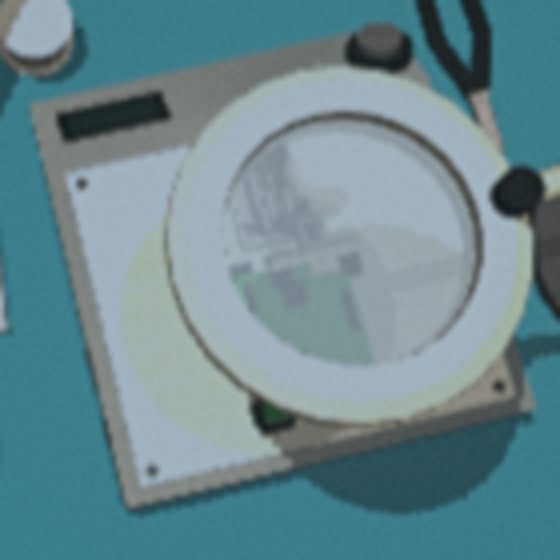

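```bash
cat > h.py <<'E'
from rig import bot
import numpy as np
from scipy.optimize import least_squares
def proj(n,X):
    m=bot.camera_model(n);c=m["R"]@np.asarray(X)+np.ravel(m["t"]);p=m["intrinsics"]@c;return p[:2]/p[2]
def jw(P,p):
    x,y,a=P;c,s=np.cos(a),np.sin(a);return np.array([x+c*p[0]-s*p[1],y+s*p[0]+c*p[1],p[2]])
E
python3 - <<'E'
from h import *
S=lambda u,v:np.array([190+u/4,150+v/4]);C=lambda u,v:np.array([310+u/4,165+v/4])
B=(-.2133,.125,.0416)
obs=[("side",S(287,473),B),("side",S(280,545),(-.236,.15,.004)),("side",S(360,65),(.085,-.15,.05)),("side",S(55,232),(.085,.15,.05)),("side",S(598,330),(-.236,-.15,.004)),
("scene",C(32,105),(-.236,-.15,.004)),("scene",C(130,505),(.085,-.15,.05)),("scene",C(530,408),(.085,.15,.05)),("scene",C(380,42),B)]
f=lambda P:np.concatenate([proj(n,jw(P,p))-u for n,u,p in obs])
r=least_squares(f,[.6,0.1,.1],loss="soft_l1");P=r.x
print(P,np.degrees(P[2]));print(np.round(f(P).reshape(-1,2),1).tolist())
g=lambda q:jw(P,(-.135-.1*np.cos(1.79-q),0,.115+.1*np.sin(1.79-q)))
for q in(0,.1,.2,.3):print(q,g(q),(proj("side",g(q))-[190,150])*4)
# lamp
h=lambda X:np.concatenate([proj("side",[X[0],X[1],.317])-[253,139],proj("scene",[X[0],X[1],.317])-C(350,245)])
L=least_squares(h,[.6,.1]);print("lamp",L.x,L.fun)
print("btn",jw(P,B)); np.save("P.npy",P)
s=bot.read_state();print(s["time_s"],s["position"],np.round(s["tcp_rot"],3).tolist())
for n,u in(("side",(243,290)),("side",(347,243)),("side",(340,203)),("side",(378,200)),("scene",(318,172))):
    print(n,u,least_squares(lambda X:proj(n,[X[0],X[1],.02])-u,[.6,.1]).x)
E
```

```text
[ 0.72407854  0.10052113 -0.22450261] -12.863052287756366
[[-0.5, 0.2], [-0.4, -0.8], [-0.0, -1.4], [-1.8, -1.0], [0.5, 0.3], [-1.1, -0.5], [-0.5, 0.1], [1.5, -0.6], [-0.5, -1.3]]
0 [0.61366592 0.12573407 0.21260709] [332.08368004 150.26860139]
0.1 [0.60406009 0.12792758 0.21429037] [339.95530617 156.98165678]
0.2 [0.59433843 0.13014754 0.21498156] [348.1049027 164.8121291]
0.3 [0.58459806 0.13237177 0.21467378] [356.44038181 173.68308962]
lamp [0.71025797 0.09252323] [-0.60934601 -0.32293063 -0.38888306 -0.30782234]
btn [0.543959   0.26986941 0.0416    ]
0.1 [ 0.23333515 -0.5791489   0.23268718] [[0.928, 0.373, -0.0], [0.373, -0.928, 0.002], [0.0, -0.002, -1.0]]
side (243, 290) [0.54612884 0.34462817]
side (347, 243) [0.41449749 0.03348026]
side (340, 203) [ 0.52608234 -0.0788158 ]
side (378, 200) [ 0.4370931  -0.16694986]
scene (318, 172) [0.41064227 0.03512847]
```

Both views agree within 2 px. The jig is at (0.724, 0.101) with yaw -12.9°, the handle is at q≈0.1, and the lamp edge is above the grip. Candidates for "the board" are side (322,157) large, (336,281) small, and (255,197) in the nest, middle-sized. The crop confirms the nest one.

```bash
cat >> h.py <<'E'
from scipy.spatial.transform import Rotation as Ro
J=np.load("P.npy")
def Rt(tau,flip=1):  # tool leaned tau deg: z = sin ex - cos k ; y=-flip*ey
    a=J[2];ex=np.array([np.cos(a),np.sin(a),0]);ey=np.array([-ex[1],ex[0],0]);t=np.radians(tau)
    z=np.sin(t)*ex-np.cos(t)*np.array([0,0,1]);y=-flip*ey
    return np.c_[np.cross(y,z),y,z]
def grip(q): return jw(J,(-.135-.1*np.cos(1.79-q),0,.115+.1*np.sin(1.79-q)))
def row(p,R,p0=None,R0=None):
    if p0 is None: s=bot.read_state();p0=np.array(s["position"]);R0=np.array(s["tcp_rot"])
    return np.round(np.r_[R0.T@(p-p0)*100,Ro.from_matrix(R0.T@R).as_rotvec(degrees=True)],2).tolist()
E
python3 - <<'E'
from h import *
m=bot.camera_model("wrist");s=bot.read_state();R=np.array(s["tcp_rot"])
print("cam in tool",R.T@(-m["R"].T@np.ravel(m["t"])-s["position"]),np.round(m["R"]@R,2).tolist())
for f in(1,-1):
  Rg=Rt(45,f);g=grip(.1)-Rg[:,2]*(.12-.008);print(f,g,row(g,Rg))
  p=np.array([.4,-.15,.33]);print("via",row(p,Rt(10,f)))
E
```

```text
cam in tool [ 0.06728863 -0.00102832 -0.15134008] [[-0.0, 1.0, -0.0], [-0.97, -0.0, -0.24], [-0.24, -0.0, 0.97]]
1 [0.52685156 0.1455583  0.29348632] [54.3, -56.27, -5.96, -13.76, 43.59, 32.92]
via [31.49, -33.6, -9.66, -3.14, 9.7, 34.7]
-1 [0.52685156 0.1455583  0.29348632] [54.3, -56.27, -5.96, -56.23, -17.75, -135.71]
via [31.49, -33.6, -9.66, -12.68, -4.11, -144.74]
```

Request:
apply_moves([
  [[0,0,-9.7,0,0,-30,1],[10,-10,-9.7,-3,-1,-50,1],[31.5,-33.6,-9.7,-12.7,-4.1,-144.7,1],[31.5,-33.6,-9.7,-12.7,-4.1,-144.7,1],[31.5,-33.6,-9.7,-12.7,-4.1,-144.7,1],[31.5,-33.6,-9.7,-12.7,-4.1,-144.7,1],[31.5,-33.6,-9.7,-12.7,-4.1,-144.7,1],[31.5,-33.6,-9.7,-12.7,-4.1,-144.7,1],[31.5,-33.6,-9.7,-12.7,-4.1,-144.7,1],[31.5,-33.6,-9.7,-12.7,-4.1,-144.7,1],[31.5,-33.6,-9.7,-12.7,-4.1,-144.7,1],[31.5,-33.6,-9.7,-12.7,-4.1,-144.7,1],[31.5,-33.6,-9.7,-12.7,-4.1,-144.7,1],[31.5,-33.6,-9.7,-12.7,-4.1,-144.7,1],[31.5,-33.6,-9.7,-12.7,-4.1,-144.7,1],[31.5,-33.6,-9.7,-12.7,-4.1,-144.7,1]],
])

```text
time_s: 2.1
position: [0.4, -0.1503, 0.3304]
tcp_rot: [[-0.96, 0.225, 0.17], [0.221, 0.974, -0.04], [-0.174, -0.001, -0.985]]
force: [0.6, -1.0, -0.3]
opening: 0.999
grasp_force: 0.0
```

Run:
```python
from h import *
s=bot.read_state();print(s["time_s"],s["position"],np.round(s["joint_positions"],1))
for t in(35,45,55):
  R=Rt(t,-1);g=grip(.1)-R[:,2]*(.13-.008);print(t,g,row(g,R))
```

```text
2.1 [ 0.40003012 -0.1502832   0.33041565] [ -38.7    3.   107.     4.9   61.  -117.8]
35 [0.53583983 0.14350581 0.31422691] [-6.26, 31.68, 2.71, -0.11, -24.96, -0.09]
45 [0.51995794 0.14713247 0.30055739] [-4.41, 31.68, 3.78, -0.11, -34.96, -0.08]
55 [0.50663146 0.1501756  0.28426669] [-2.78, 31.68, 5.14, -0.12, -44.96, -0.07]
```

Request:
apply_moves([
  [[-4.4,31.7,3.8,-0.1,-35,-0.1,1],[-4.4,31.7,3.8,-0.1,-35,-0.1,1],[-4.4,31.7,3.8,-0.1,-35,-0.1,1],[-4.4,31.7,3.8,-0.1,-35,-0.1,1],[-4.4,31.7,3.8,-0.1,-35,-0.1,1],[-4.4,31.7,3.8,-0.1,-35,-0.1,1],[-4.4,31.7,3.8,-0.1,-35,-0.1,1],[-4.4,31.7,3.8,-0.1,-35,-0.1,1]],
])

```text
time_s: 3.1
position: [0.5019, 0.0907, 0.3034]
tcp_rot: [[-0.693, 0.229, 0.683], [0.159, 0.973, -0.165], [-0.703, -0.006, -0.711]]
force: [-0.7, -0.4, -0.3]
opening: 0.998
grasp_force: 0.0
```

Run:
```python
from h import *
import cv2
s=bot.read_state();print(s["time_s"],s["position"],np.round(s["joint_positions"],1))
im=bot.capture("wrist");cv2.imwrite("pics/w1.png",im)
for q in(0,.1,.2,.3):print(q,proj("wrist",grip(q)))
print("piv",proj("wrist",jw(J,(-.135,0,.115))))
```

```text
3.1 [0.50188583 0.09066255 0.30339769] [  5.3   8.8 122.  -65.5  14.5 -12. ]
0 [368.50320269 201.69648243]
0.1 [370.11269066 198.12623561]
0.2 [371.75133371 193.39782245]
0.3 [373.39656292 187.47020128]
piv [363.63025496 119.74602751]
```

View pics/w1.png

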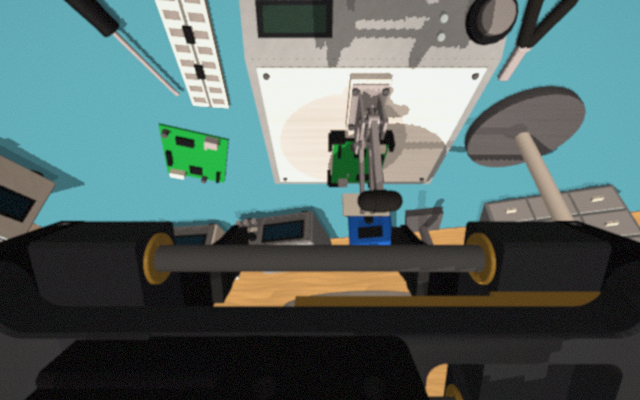

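The wrist view shows the T-grip at (380,200), close to the predicted (370,198) while the arm was still moving. I'll finish the move and check again.

Run:
```python
from h import *
R=Rt(45,-1);g=grip(.1)-R[:,2]*(.13-.008);print(row(g,R), bot.read_state()["qvel"])
```

```text
[-0.07, 5.29, 0.54, 0.12, -0.18, 0.0] [ -4.7121683   -1.99950443   1.08542213  13.05842019   0.252442
 -25.63959846]
```

Request:
apply_moves([
  [[0,5.3,0.5,0,0,0,1],[0,5.3,0.5,0,0,0,1],[0,5.3,0.5,0,0,0,1],[0,5.3,0.5,0,0,0,1],[0,5.3,0.5,0,0,0,1],[0,5.3,0.5,0,0,0,1]],
])

```text
time_s: 3.9
position: [0.5171, 0.1403, 0.2997]
tcp_rot: [[-0.694, 0.228, 0.683], [0.158, 0.974, -0.165], [-0.703, -0.007, -0.712]]
force: [-1.0, 0.5, 0.3]
opening: 1.0
grasp_force: 0.0
```

Run:
```python
from h import *
import cv2
s=bot.read_state();print(s["time_s"],s["position"],np.round(s["joint_positions"],1),np.abs(s["qvel"]).max())
m={n:bot.camera_model(n) for n in("wrist",)}
pr={q:proj("wrist",grip(q)) for q in(0,.1,.2,.3)}
im=bot.capture("wrist");cv2.imwrite("pics/w2.png",im)
print(pr)
c=pr[.1];k=(im.max(2)<45).astype(np.uint8)
n,l,st,ce=cv2.connectedComponentsWithStats(k)
for i in range(1,n):
    if st[i,4]>150:print(st[i],ce[i])
R=Rt(45,-1);print(row(grip(.1)-R[:,2]*(.13-.008),R))
```

```text
3.9 [0.51711461 0.1402672  0.29966214] [ 13.3  12.3 117.8 -66.1  20.4  -6. ] 0.3194520455530205
{0: array([326.36708508, 204.17233865]), 0.1: array([326.52558389, 200.5929835 ]), 0.2: array([326.68991983, 195.83290752]), 0.3: array([326.85810534, 189.84808281])}
[ 17   0  56  34 868] [47.80414747 14.0218894 ]
[208   0  77  35 740] [247.12027027  17.08243243]
[421   0  51  43 710] [437.98028169  24.23521127]
[ 479    0   54   46 1058] [498.1020794   20.39224953]
[340 131  20  20 221] [351.33936652 138.38914027]
[295 132  21  18 195] [302.24615385 138.31282051]
[308 191  43  21 611] [328.83633388 199.99672668]
[ 210  220   73   27 1198] [248.50834725 234.16110184]
[    0   221   640   179 78103] [309.0049806  322.22344852]
[391 225  37  23 489] [404.68302658 237.34355828]
[338 227  23  12 216] [348.98611111 232.40277778]
[-0.16, 0.71, 0.02, -0.5, -0.37, 0.06]
```

View pics/w2.png

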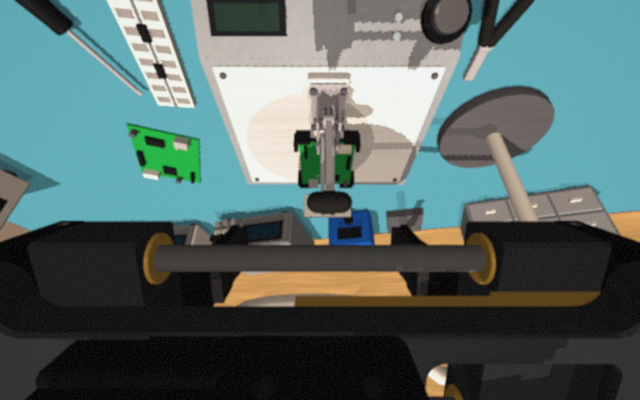

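The T-grip is at (329,200) against a predicted (326.5,200.6), so q≈0.1 and the lateral error is about 2 mm. Advancing to straddle the bar and close on its ends.

Request:
apply_moves([
  [[-0.1,0.9,3,0,0,0,1],[-0.1,0.9,6,0,0,0,1],[-0.1,0.9,9,0,0,0,1],[-0.1,0.9,11,0,0,0,1],[-0.1,0.9,13,0,0,0,1],[-0.1,0.9,13,0,0,0,1],[-0.1,0.9,13,0,0,0,1],[-0.1,0.9,13,0,0,0,0.3],[-0.1,0.9,13,0,0,0,0.2]],
])

```text
time_s: 5.08
position: [0.6147, 0.1329, 0.2225]
tcp_rot: [[-0.712, 0.231, 0.663], [0.161, 0.973, -0.166], [-0.684, -0.012, -0.73]]
force: [0.7, -0.1, 0.0]
opening: 0.852
grasp_force: 0.0
```

Run:
```python
from h import *
R=Rt(45,-1);s=bot.read_state();print(s["time_s"],s["position"],s["joint_positions"])
print(row(grip(.1)+R[:,2]*.008,R))
```

```text
5.075 [0.6146822  0.13290875 0.22245415] [  9.38139598  26.2241208  110.79612926 -81.94187444  15.9391266
   8.20469596]
[1.21, -0.71, 0.77, -0.81, -1.87, 0.12]
```

J4 sits at its limit at 45° lean, so I'm easing the lean to 35° around the grip point, which still clears the lamp.

Run:
```python
from h import *
R=Rt(35,-1)
off=np.array([0,.002,0])
print(row(grip(.1)+R@off+R[:,2]*.008,R))
# clearance: tool-body top edge at lamp underside
```

```text
[1.35, -0.51, 0.76, -0.82, 8.13, 0.05]
```

Request:
apply_moves([
  [[0,-0.5,0,-0.8,4,0,1],[0.5,-0.5,0.3,-0.8,8,0,1],[1.35,-0.5,0.8,-0.8,8,0,1],[1.35,-0.5,0.8,-0.8,8,0,1],[1.35,-0.5,0.8,-0.8,8,0,1],[1.35,-0.5,0.8,-0.8,8,0,1]],
])

```text
time_s: 5.82
position: [0.6094, 0.1288, 0.2072]
tcp_rot: [[-0.798, 0.222, 0.561], [0.181, 0.975, -0.129], [-0.575, -0.001, -0.818]]
force: [-0.3, -0.4, -0.9]
opening: 1.002
grasp_force: 0.0
```

Run:
```python
from h import *
import cv2
R=Rt(35,-1);s=bot.read_state();print(s["time_s"],s["position"],s["joint_positions"],s["force"],np.abs(s["qvel"]).max())
print(row(grip(.1)+R@[0,.002,.008],R))
b=bot.capture("wrist");a=bot.capture("side")[130:270,180:330]
cv2.imwrite("pics/c3.png",np.vstack([b,cv2.resize(a,(214,200))[:, :].copy() if 0 else np.pad(cv2.resize(a,(214,200),interpolation=cv2.INTER_CUBIC),((0,0),(0,426),(0,0)))]))
print(proj("wrist",grip(.1)))
```

```text
5.825 [0.60942689 0.12883765 0.20715863] [  7.04671793  26.11975901 107.87702606 -42.74868046  16.83852422
 -32.06200508] [-0.30081892 -0.36538077 -0.87129034] 0.42387574600604816
[0.0, -0.01, -0.07, -0.04, 0.13, 0.06]
[313.14111811 254.68215021]
```

View pics/c3.png

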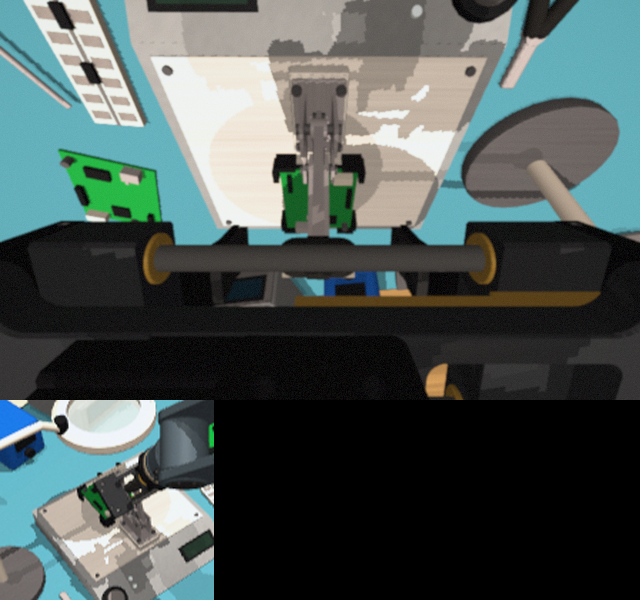

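The bar sits at (318,256), centred between the fingers at (235) and (405). Closing.

Request:
apply_moves([
  [[0,0,0,0,0,0,-1],[0,0,0,0,0,0,-1],[0,0,0,0,0,0,-1],[0,0,0,0,0,0,-1],[0,0,0,0,0,0,-1],[0,0,0,0,0,0,-1]],
])

```text
time_s: 6.68
position: [0.6094, 0.1281, 0.2069]
tcp_rot: [[-0.798, 0.223, 0.56], [0.182, 0.975, -0.13], [-0.575, -0.002, -0.818]]
force: [0.4, -2.5, 1.0]
opening: 0.504
grasp_force: 30.0
```

Run:
```python
from h import *
s=bot.read_state();p0=np.array(s["position"]);R0=np.array(s["tcp_rot"])
d=R0@[0,0,.008]
# offset actual grasp-point vs model handle
a=J[2];ex=np.array([np.cos(a),np.sin(a),0]);v=p0-d-jw(J,(-.135,0,.115));hx,hz=v@ex,v[2]
print(p0,"r",np.hypot(hx,hz),"q",1.79-np.arctan2(hz,-hx),s["force"],s["opening"],s["grasp_force"])
for t in(35,25,15):
  print(t,[ [round(q,2)]+row(grip(q)+R@[0,0,.008],R,p0,R0) for R in[Rt(t,-1)] for q in np.arange(.2,1.65,.1)])
```

```text
[0.60941349 0.12809925 0.20692993] r 0.09926396844557016 q 0.09319047528586455 [ 0.389558   -2.52455709  0.96483412] 0.5041253378786271 29.95977083221078
35 [[np.float64(0.2), 0.78, -0.14, -0.73, -0.12, 0.08, 0.04], [np.float64(0.3), 1.61, -0.14, -1.28, -0.12, 0.08, 0.04], [np.float64(0.4), 2.5, -0.14, -1.74, -0.12, 0.08, 0.04], [np.float64(0.5), 3.43, -0.14, -2.11, -0.12, 0.08, 0.04], [np.float64(0.6), 4.39, -0.14, -2.39, -0.12, 0.08, 0.04], [np.float64(0.7), 5.37, -0.14, -2.57, -0.12, 0.08, 0.04], [np.float64(0.8), 6.37, -0.14, -2.65, -0.12, 0.08, 0.04], [np.float64(0.9), 7.37, -0.14, -2.63, -0.12, 0.08, 0.04], [np.float64(1.0), 8.36, -0.14, -2.52, -0.12, 0.08, 0.04], [np.float64(1.1), 9.34, -0.13, -2.3, -0.12, 0.08, 0.04], [np.float64(1.2), 10.28, -0.13, -1.99, -0.12, 0.08, 0.04], [np.float64(1.3), 11.2, -0.13, -1.58, -0.12, 0.08, 0.04], [np.float64(1.4), 12.07, -0.13, -1.08, -0.12, 0.08, 0.04], [np.float64(1.5), 12.88, -0.13, -0.5, -0.12, 0.08, 0.04], [np.float64(1.6), 13.63, -0.13, 0.15, -0.12, 0.08, 0.04]]
25 [[np.float64(0.2), 0.92, -0.14, -0.74, -0.12, 10.08, 0.03], [np.float
[... 1005 characters left out ...]
t64(0.5), 3.7, -0.14, -2.16, -0.12, 20.08, 0.02], [np.float64(0.6), 4.66, -0.14, -2.44, -0.12, 20.08, 0.02], [np.float64(0.7), 5.64, -0.14, -2.62, -0.12, 20.08, 0.02], [np.float64(0.8), 6.64, -0.14, -2.7, -0.12, 20.08, 0.02], [np.float64(0.9), 7.64, -0.14, -2.68, -0.12, 20.08, 0.02], [np.float64(1.0), 8.63, -0.14, -2.56, -0.12, 20.08, 0.02], [np.float64(1.1), 9.61, -0.13, -2.35, -0.12, 20.08, 0.02], [np.float64(1.2), 10.56, -0.13, -2.03, -0.12, 20.08, 0.02], [np.float64(1.3), 11.47, -0.13, -1.63, -0.12, 20.08, 0.02], [np.float64(1.4), 12.34, -0.13, -1.13, -0.12, 20.08, 0.02], [np.float64(1.5), 13.15, -0.13, -0.55, -0.12, 20.08, 0.02], [np.float64(1.6), 13.91, -0.13, 0.1, -0.12, 20.08, 0.02]]
```

Request:
apply_moves([
  [[0.8,0,-0.7,0,0,0,-1],[1.6,0,-1.3,0,0,0,-1],[2.5,0,-1.75,0,0,0,-1],[3.4,0,-2.1,0,0,0,-1],[4.4,0,-2.4,0,0,0,-1],[5.4,0,-2.6,0,0,0,-1],[6.4,0,-2.65,0,0,0,-1],[7.4,0,-2.65,0,0,0,-1],[8.4,0,-2.5,0,0,0,-1],[8.4,0,-2.5,0,0,0,-1]],
])

```text
time_s: 7.92
position: [0.5265, 0.1472, 0.1787]
tcp_rot: [[-0.799, 0.222, 0.559], [0.181, 0.975, -0.129], [-0.573, -0.002, -0.819]]
force: [-6.6, -0.7, 5.5]
opening: 0.508
grasp_force: 30.1
```

```bash
cat >> h.py <<'E'
def where():
    s=bot.read_state();p0=np.array(s["position"]);R0=np.array(s["tcp_rot"])
    a=J[2];ex=np.array([np.cos(a),np.sin(a),0]);v=p0-R0@[0,0,.008]-jw(J,(-.135,0,.115));hx,hz=v@ex,v[2]
    print(s["time_s"],p0,"r",np.hypot(hx,hz),"q",1.79-np.arctan2(hz,-hx),"F",np.round(s["force"],1),s["opening"],s["grasp_force"],np.round(s["joint_positions"],1))
    return p0,R0
E
python3 - <<'E'
from h import *
p0,R0=where();R=Rt(35,-1)
for q in np.arange(1.1,1.65,.1):print(round(q,2),row(grip(q)+R@[0,0,.008],R,p0,R0))
E
```

```text
7.925 [0.52647663 0.14722126 0.17874618] r 0.10107803152225316 q 1.0208728483515601 F [-6.6 -0.7  5.5] 0.507563196482076 30.143986903131008 [ 11.2  25.6 118.5 -76.7  14.    6.3]
1.1 [0.75, -0.15, 0.29, -0.07, -0.02, 0.08]
1.2 [1.7, -0.15, 0.6, -0.07, -0.02, 0.08]
1.3 [2.61, -0.15, 1.01, -0.07, -0.02, 0.08]
1.4 [3.48, -0.15, 1.51, -0.07, -0.02, 0.08]
1.5 [4.29, -0.15, 2.09, -0.07, -0.02, 0.08]
1.6 [5.04, -0.14, 2.75, -0.07, -0.02, 0.08]
```

Run:
```python
from h import *
p0,R0=where()
for q,t in((1.02,30),(1.02,25),(1.1,20),(1.2,16),(1.3,14),(1.4,14),(1.5,14),(1.6,14),(1.63,14)):
  R=Rt(t,-1);print(round(q,2),row(grip(q)+R@[0,0,.008],R,p0,R0))
```

```text
7.925 [0.52647663 0.14722126 0.17874618] r 0.10107803152225316 q 1.0208728483515601 F [-6.6 -0.7  5.5] 0.507563196482076 30.143986903131008 [ 11.2  25.6 118.5 -76.7  14.    6.3]
1.02 [0.04, -0.15, 0.1, -0.08, 4.98, 0.07]
1.02 [0.11, -0.15, 0.09, -0.08, 9.98, 0.07]
1.1 [0.96, -0.15, 0.26, -0.08, 14.98, 0.07]
1.2 [1.96, -0.15, 0.56, -0.08, 18.98, 0.06]
1.3 [2.9, -0.15, 0.96, -0.09, 20.98, 0.06]
1.4 [3.77, -0.15, 1.45, -0.09, 20.98, 0.06]
1.5 [4.58, -0.15, 2.03, -0.09, 20.98, 0.06]
1.6 [5.33, -0.14, 2.69, -0.09, 20.98, 0.06]
1.63 [5.54, -0.14, 2.91, -0.09, 20.98, 0.06]
```

Request:
apply_moves([
  [[0.05,0,0.1,0,5,0,-1],[0.1,0,0.1,0,10,0,-1],[0.5,0,0.2,0,13,0,-1],[0.95,0,0.25,0,15,0,-1],[1.95,0,0.55,0,19,0,-1],[2.9,0,0.95,0,21,0,-1],[2.9,0,0.95,0,21,0,-1]],
])

```text
time_s: 8.8
position: [0.5083, 0.1514, 0.1541]
tcp_rot: [[-0.947, 0.222, 0.233], [0.216, 0.975, -0.055], [-0.239, -0.002, -0.971]]
force: [-5.3, -0.1, 4.1]
opening: 0.503
grasp_force: 29.4
```

Run:
```python
from h import *
p0,R0=where()
for q,t in((1.4,14),(1.5,14),(1.6,14),(1.63,14)):
  R=Rt(t,-1);print(round(q,2),row(grip(q)+R@[0,0,.008],R,p0,R0))
```

```text
8.8 [0.50826689 0.15140776 0.15410491] r 0.10026649959681742 q 1.3035548241702282 F [-5.3 -0.1  4.1] 0.5025254283976107 29.448404163122177 [  7.2  26.7 108.8  -9.1  31.8 -62.7]
1.4 [0.58, -0.15, 0.77, -0.09, -0.18, 0.04]
1.5 [1.13, -0.15, 1.6, -0.09, -0.18, 0.04]
1.6 [1.6, -0.15, 2.49, -0.09, -0.18, 0.04]
1.63 [1.72, -0.15, 2.76, -0.09, -0.18, 0.04]
```

Request:
apply_moves([
  [[0.3,0,0.4,0,0,0,-1],[0.6,0,0.75,0,0,0,-1],[0.9,0,1.2,0,0,0,-1],[1.1,0,1.6,0,0,0,-1],[1.4,0,2.05,0,0,0,-1],[1.6,0,2.5,0,0,0,-1],[1.6,0,2.7,0,0,0,-1],[1.6,0,2.7,0,0,0,-1]],
])

```text
time_s: 9.8
position: [0.4977, 0.1537, 0.1233]
tcp_rot: [[-0.948, 0.223, 0.229], [0.216, 0.975, -0.055], [-0.236, -0.003, -0.972]]
force: [-6.9, 2.3, -0.0]
opening: 0.497
grasp_force: 29.4
```

Run:
```python
from h import *
where()
```

```text
9.8 [0.49768836 0.15369372 0.12326321] r 0.10071758946919117 q 1.6300856142694111 F [-6.9  2.3 -0. ] 0.49662327038366405 29.424847550690174 [  7.7  29.6 111.3 -10.9  26.8 -60.3]
```

Shut against its stop. Releasing and backing off.

Request:
apply_moves([
  [[0,0,0,0,0,0,1],[0,0,0,0,0,0,1],[0,0,0,0,0,0,1],[0,0,0,0,0,0,1],[0,0,-3,0,0,0,1],[0,0,-6,0,0,0,1],[0,0,-10,0,0,0,1],[0,0,-14,0,0,0,1],[0,0,-14,0,0,0,1],[0,0,-14,0,0,0,1],[0,0,-14,0,0,0,1]],
])

```text
time_s: 11.18
position: [0.4682, 0.1606, 0.259]
tcp_rot: [[-0.946, 0.223, 0.235], [0.216, 0.975, -0.056], [-0.241, -0.002, -0.97]]
force: [1.0, -0.0, -1.1]
opening: 0.996
grasp_force: 0.0
```

Run:
```python
from h import *
import cv2
where()
b=bot.capture("wrist");cv2.imwrite("pics/w4.png",b)
for q in(1.4,1.5,1.6):print(q,proj("wrist",grip(q)))
B=jw(J,(-.2133,.125,.0416));print("btn",proj("wrist",B))
```

```text
11.175 [0.46823453 0.16061959 0.25898459] r 0.19964489066046082 q 0.9265463043325072 F [ 1.  -0.  -1.1] 0.9964776962218826 0.0 [  9.2  14.3 106.7  -7.3  46.4 -63.5]
1.4 [316.4636962  209.70961947]
1.5 [316.544888   202.04026856]
1.6 [316.63033753 195.44681079]
btn [411.02097008 177.37094461]
```

View pics/w4.png

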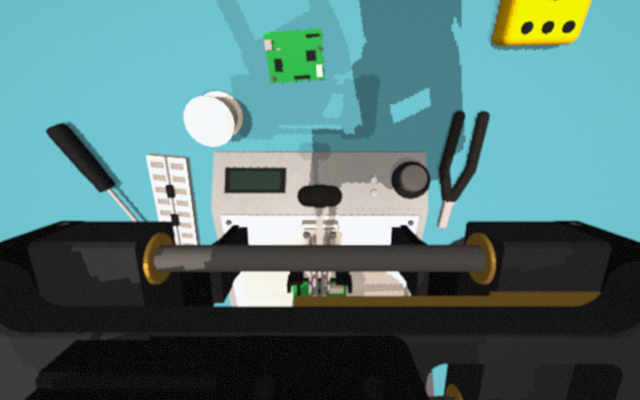

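The grip bar is at (319,195), so q≈1.6 and the clamp holds by itself. The button face is at (412,178), as predicted. Next is the button press: fingers shut, tool turned 90° to keep the body away from the handle.

Run:
```python
from h import *
p0,R0=where()
R=Rt(15,-1)@Ro.from_euler("z",90,degrees=True).as_matrix()
B=jw(J,(-.2133,.125,.0416));a=J[2];d=np.array([.572*np.cos(a),.572*np.sin(a),-.82])
print("via",row(B+[0,0,.13],R))
h=B-R[:,2]*.011-d*.03;print("hover",row(h,R)); print("from hover, d in tool",R.T@d, h)
```

```text
11.225 [0.46828588 0.16059136 0.2589512 ] r 0.19958246368283297 q 0.9264360614240659 F [-0.7 -1.5  0.1] 0.99629323660488 0.0 [  9.2  14.3 106.7  -7.3  46.4 -63.5]
via [-2.69, 12.36, 9.64, -0.92, -0.73, 90.01]
hover [1.53, 12.38, 18.36, -0.92, -0.73, 90.01]
from hover, d in tool [-5.21701543e-17  3.40277956e-01  9.40103671e-01] [0.52445407 0.2743234  0.07682518]
```

Request:
apply_moves([
  [[-2,4,2,0,0,10,-1],[-2.7,12.4,5,-0.9,-0.7,90,-1],[-2.7,12.4,5,-0.9,-0.7,90,-1],[-2.7,12.4,5,-0.9,-0.7,90,-1],[-2.7,12.4,5,-0.9,-0.7,90,-1],[-2.7,12.4,5,-0.9,-0.7,90,-1],[-2.7,12.4,5,-0.9,-0.7,90,-1],[-2.7,12.4,5,-0.9,-0.7,90,-1],[-2.7,12.4,5,-0.9,-0.7,90,-1],[-2.7,12.4,9.6,-0.9,-0.7,90,-1],[-0.5,12.4,14,-0.9,-0.7,90,-1],[1.5,12.4,18.4,-0.9,-0.7,90,-1],[1.5,12.4,18.4,-0.9,-0.7,90,-1],[1.5,12.4,18.4,-0.9,-0.7,90,-1]],
])

```text
time_s: 12.98
position: [0.5272, 0.2752, 0.0788]
tcp_rot: [[0.222, 0.941, 0.256], [0.975, -0.215, -0.056], [0.002, 0.262, -0.965]]
force: [-0.3, 0.0, 0.1]
opening: 0.002
grasp_force: 0.0
```

Run:
```python
from h import *
where()
R=Rt(15,-1)@Ro.from_euler("z",90,degrees=True).as_matrix()
B=jw(J,(-.2133,.125,.0416));a=J[2];d=np.array([.572*np.cos(a),.572*np.sin(a),-.82])
for k in(.03,.0,-.004,-.008):print(k,row(B-R[:,2]*.011-d*k,R))
```

```text
12.975 [0.52716408 0.27520213 0.07877286] r 0.10202252784867324 q 2.0731908321526307 F [-0.3  0.   0.1] 0.0023611412485563346 0.0 [ 20.9  38.1 102.1 -17.8  28.2  48.6]
0.03 [-0.15, -0.29, 0.12, 0.21, -0.13, 0.01]
0.0 [-0.15, 0.72, 2.95, 0.21, -0.13, 0.01]
-0.004 [-0.15, 0.86, 3.32, 0.21, -0.13, 0.01]
-0.008 [-0.15, 0.99, 3.7, 0.21, -0.13, 0.01]
```

Request:
apply_moves([
  [[-0.1,0.2,1.5,0.2,0,0,-1],[-0.1,0.7,2.9,0.2,0,0,-1],[-0.1,0.9,3.3,0.2,0,0,-1],[-0.1,1.0,3.6,0.2,0,0,-1],[-0.1,1.0,3.6,0.2,0,0,-1],[-0.1,1.0,3.6,0.2,0,0,-1]],
])

```text
time_s: 13.72
position: [0.5422, 0.2708, 0.0521]
tcp_rot: [[0.222, 0.942, 0.254], [0.975, -0.215, -0.055], [0.002, 0.26, -0.966]]
force: [-22.2, 3.3, 46.0]
opening: 0.005
grasp_force: 25.6
```

Run:
```python
from h import *
p,R0=where()
B=jw(J,(-.2133,.125,.0416));a=J[2];d=np.array([.572*np.cos(a),.572*np.sin(a),-.82])
t=p+R0[:,2]*.011-B;print("depth",t@d,"F along d",np.array(bot.read_state()["force"])@d)
```

```text
13.725 [0.54221139 0.27083846 0.05209816] r 0.09908102194377007 q 2.3806228289297207 F [-22.2   3.3  46. ] 0.005336688548597717 25.558136673644185 [ 19.9  41.3 101.  -18.3  26.1  48.4]
depth 0.000637607852001377 F along d -50.537097767942896
```

Request:
apply_moves([
  [[0,-0.5,-1.5,0,0,0,-1],[0,-1,-3,0,0,0,-1],[0,-1,-3,0,0,0,-1],[0,-1,-3,0,0,0,-1]],
])

```text
time_s: 14.22
position: [0.5278, 0.2733, 0.0719]
tcp_rot: [[0.222, 0.942, 0.251], [0.975, -0.215, -0.056], [0.001, 0.257, -0.966]]
force: [0.2, -0.4, 0.1]
opening: 0.002
grasp_force: 0.0
```

Run:
```python
from h import *
p,R0=where()
R=Rt(30,-1)@Ro.from_euler("z",90,degrees=True).as_matrix()
B=jw(J,(-.2133,.125,.0416));a=J[2];d=np.array([.572*np.cos(a),.572*np.sin(a),-.82])
for k in(.03,.02,.0,-.004,-.008):print(k,row(B-R[:,2]*.011-d*k,R))
```

```text
14.225 [0.52775193 0.27329045 0.07185808] r 0.10318729257938931 q 2.1402961509796357 F [ 0.2 -0.4  0.1] 0.002291344598452201 0.0 [ 20.7  38.8 102.1 -17.7  27.7  48.4]
0.03 [0.03, -0.49, -0.53, -15.09, -0.06, -0.01]
0.02 [0.03, -0.15, 0.41, -15.09, -0.06, -0.01]
0.0 [0.02, 0.54, 2.29, -15.09, -0.06, -0.01]
-0.004 [0.02, 0.67, 2.66, -15.09, -0.06, -0.01]
-0.008 [0.02, 0.81, 3.04, -15.09, -0.06, -0.01]
```

Request:
apply_moves([
  [[0,-0.5,-0.5,-7,0,0,-1],[0,-0.5,-0.5,-15,0,0,-1],[0,-0.15,0.4,-15,0,0,-1],[0,0.2,1.3,-15,0,0,-1],[0,0.5,2.3,-15,0,0,-1],[0,0.65,2.65,-15,0,0,-1],[0,0.8,3.0,-15,0,0,-1],[0,0.8,3.0,-15,0,0,-1],[0,0.8,3.0,-15,0,0,-1]],
])

```text
time_s: 15.35
position: [0.5379, 0.2712, 0.0482]
tcp_rot: [[0.218, 0.846, 0.486], [0.976, -0.19, -0.107], [0.002, 0.498, -0.867]]
force: [-24.9, 5.9, 37.8]
opening: 0.006
grasp_force: 22.8
```

Run:
```python
from h import *
import cv2
p,R0=where()
B=jw(J,(-.2133,.125,.0416));a=J[2];d=np.array([.572*np.cos(a),.572*np.sin(a),-.82])
t=p+R0[:,2]*.011-B;print("depth",t@d,"lat",t-d*(t@d),"F along d",np.array(bot.read_state()["force"])@d)
b=bot.capture("wrist")
im=bot.capture("side")[200:300,215:315];cv2.imwrite("pics/c5.png",cv2.resize(im,(500,500),interpolation=cv2.INTER_CUBIC))
```

```text
15.35 [0.53786207 0.27117771 0.0481616 ] r 0.10687942353721641 q 2.3849194118735673 F [-24.9   5.9  37.8] 0.005868621608022008 22.84268314822839 [ 24.6  43.2 108.9 -79.6  17.7 112.5]
depth 0.0020079200272668653 lat [-0.00186996  0.00038573 -0.0013326 ] F along d -45.599022618370114
```

View pics/c5.png

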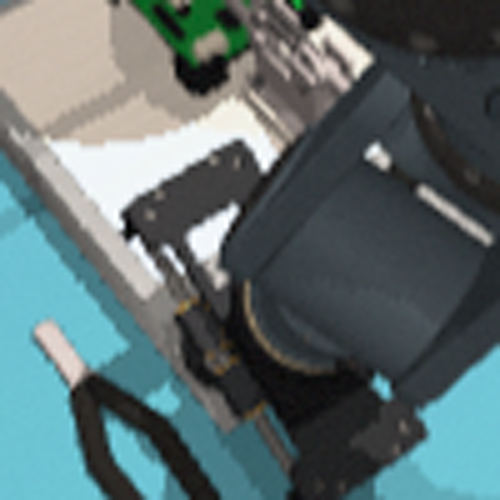

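Force rises early, so I can't yet tell the button's end stop from its housing rim. I'll back off, tilt away from the J4 limit, and step in while watching the force.

Request:
apply_moves([
  [[0,-0.3,-1.5,0,0,0,-1],[0,-0.5,-2.3,4,0,0,-1],[0,-0.5,-2.3,8,0,0,-1],[0,-0.5,-2.3,8,0,0,-1],[0,-0.5,-2.3,8,0,0,-1]],
])

```text
time_s: 16.08
position: [0.528, 0.2733, 0.0626]
tcp_rot: [[0.224, 0.904, 0.365], [0.975, -0.208, -0.082], [0.002, 0.374, -0.927]]
force: [0.2, -0.5, 0.9]
opening: 0.007
grasp_force: 0.0
```

Run:
```python
from h import *
p,R0=where()
R=Rt(22,-1)@Ro.from_euler("z",90,degrees=True).as_matrix()
B=jw(J,(-.2133,.125,.0416));a=J[2];d=np.array([.572*np.cos(a),.572*np.sin(a),-.82])
for k in(.015,.01,.006,.004,0):print(k,row(B-R[:,2]*.011-d*k,R))
print(R.T@d)
```

```text
16.075 [0.52801201 0.2732765  0.06256438] r 0.10747782472603007 q 2.2221657165141946 F [ 0.2 -0.5  0.9] 0.0072789196651494555 0.0 [ 22.8  40.1 105.9 -39.2  20.1  71.2]
0.015 [0.02, 0.39, -0.01, -0.04, -0.06, -0.1]
0.01 [0.02, 0.5, 0.48, -0.04, -0.06, -0.1]
0.006 [0.02, 0.59, 0.87, -0.04, -0.06, -0.1]
0.004 [0.02, 0.64, 1.06, -0.04, -0.06, -0.1]
0 [0.02, 0.73, 1.45, -0.04, -0.06, -0.1]
[-1.72101662e-17  2.23171758e-01  9.74565732e-01]
```

Request:
apply_moves([
  [[0,0.4,0,0,0,0,-1],[0,0.55,0.7,0,0,0,-1],[0,0.55,0.7,0,0,0,-1]],
])

```text
time_s: 16.45
position: [0.5344, 0.2716, 0.0576]
tcp_rot: [[0.222, 0.905, 0.363], [0.975, -0.206, -0.082], [0.0, 0.373, -0.928]]
force: [-1.2, 1.0, 0.1]
opening: 0.006
grasp_force: 0.0
```

Request:
apply_moves([
  [[0,0.03,0.15,0,0,0,-1],[0,0.03,0.15,0,0,0,-1]],
])

```text
time_s: 16.7
position: [0.5352, 0.2717, 0.0571]
tcp_rot: [[0.222, 0.905, 0.364], [0.975, -0.206, -0.082], [0.001, 0.373, -0.928]]
force: [0.1, 0.1, 0.0]
opening: 0.006
grasp_force: 0.0
```

Request:
apply_moves([
  [[0,0.03,0.15,0,0,0,-1],[0,0.03,0.15,0,0,0,-1]],
])

```text
time_s: 16.95
position: [0.5361, 0.2716, 0.056]
tcp_rot: [[0.222, 0.904, 0.364], [0.975, -0.206, -0.082], [0.001, 0.373, -0.928]]
force: [-1.4, 0.2, 1.5]
opening: 0.001
grasp_force: 0.8
```

Request:
apply_moves([
  [[0,0.03,0.15,0,0,0,-1],[0,0.03,0.15,0,0,0,-1]],
])

```text
time_s: 17.2
position: [0.5369, 0.2714, 0.0547]
tcp_rot: [[0.222, 0.904, 0.364], [0.975, -0.206, -0.082], [0.001, 0.373, -0.928]]
force: [-1.3, 0.5, 2.1]
opening: 0.006
grasp_force: 1.2
```

Request:
apply_moves([
  [[0,0.03,0.15,0,0,0,-1],[0,0.03,0.15,0,0,0,-1]],
])

```text
time_s: 17.45
position: [0.5378, 0.2712, 0.0534]
tcp_rot: [[0.222, 0.904, 0.364], [0.975, -0.206, -0.082], [0.001, 0.373, -0.928]]
force: [-1.4, 1.3, 2.7]
opening: 0.003
grasp_force: 1.7
```

Request:
apply_moves([
  [[0,0.03,0.15,0,0,0,-1],[0,0.03,0.15,0,0,0,-1]],
])

```text
time_s: 17.7
position: [0.5387, 0.271, 0.0521]
tcp_rot: [[0.222, 0.904, 0.364], [0.975, -0.206, -0.082], [0.001, 0.374, -0.928]]
force: [-1.4, 0.3, 4.0]
opening: 0.003
grasp_force: 2.1
```

Request:
apply_moves([
  [[0,0.03,0.15,0,0,0,-1],[0,0.03,0.15,0,0,0,-1]],
])

```text
time_s: 17.95
position: [0.5393, 0.2709, 0.0512]
tcp_rot: [[0.222, 0.904, 0.365], [0.975, -0.206, -0.082], [0.001, 0.374, -0.928]]
force: [-3.7, 0.8, 6.9]
opening: 0.007
grasp_force: 3.7
```

Request:
apply_moves([
  [[0,0.03,0.15,0,0,0,-1],[0,0.03,0.15,0,0,0,-1]],
])

```text
time_s: 18.2
position: [0.5395, 0.2708, 0.0509]
tcp_rot: [[0.222, 0.904, 0.365], [0.975, -0.206, -0.082], [0.001, 0.374, -0.927]]
force: [-8.2, 0.5, 14.2]
opening: 0.01
grasp_force: 8.4
```

Request:
apply_moves([
  [[0,0.03,0.15,0,0,0,-1],[0,0.03,0.15,0,0,0,-1]],
])

```text
time_s: 18.45
position: [0.5397, 0.2708, 0.0507]
tcp_rot: [[0.221, 0.904, 0.366], [0.975, -0.206, -0.082], [0.001, 0.375, -0.927]]
force: [-13.2, 1.6, 23.5]
opening: 0.004
grasp_force: 13.2
```

The force ramps softly from 1 to 5 N over about 6 mm and then turns hard, so the button is fully in. Retreating to regrasp the handle.

Request:
apply_moves([
  [[0,-0.5,-2,0,0,0,-1],[0,-1,-5,0,0,0,-1],[0,-1,-10,0,0,0,-1],[0,-1,-14,0,0,0,-1],[0,-1,-16,0,0,0,1],[0,-1,-16,0,0,0,1]],
])

```text
time_s: 19.2
position: [0.474, 0.2862, 0.1945]
tcp_rot: [[0.221, 0.903, 0.367], [0.975, -0.206, -0.08], [0.003, 0.376, -0.927]]
force: [0.2, -0.1, -0.3]
opening: 0.151
grasp_force: 0.0
```

Run:
```python
from h import *
where()
R=Rt(14,-1);print(row(grip(1.6)+R@[0,.001,.008-.13],R))
```

```text
19.2 [0.47403368 0.2861615  0.19445209] r 0.1760288958728379 q 1.273917708980267 F [ 0.2 -0.1 -0.3] 0.15110743333946766 0.0 [ 26.9  24.5 106.2 -24.8  34.4  58.5]
[-12.41, 4.25, -4.56, 6.5, 6.17, -89.83]
```

Request:
apply_moves([
  [[0,2,-4.6,0,0,0,1],[0,4.3,-4.6,3,3,-20,1],[-12.4,4.3,-4.6,6.5,6.2,-89.8,1],[-12.4,4.3,-4.6,6.5,6.2,-89.8,1],[-12.4,4.3,-4.6,6.5,6.2,-89.8,1],[-12.4,4.3,-4.6,6.5,6.2,-89.8,1],[-12.4,4.3,-4.6,6.5,6.2,-89.8,1],[-12.4,4.3,-4.6,6.5,6.2,-89.8,1],[-12.4,4.3,-4.6,6.5,6.2,-89.8,1],[-12.4,4.3,-4.6,6.5,6.2,-89.8,1],[-12.4,4.3,-4.6,6.5,6.2,-89.8,1],[-12.4,4.3,-4.6,6.5,6.2,-89.8,1],[-12.4,4.3,-4.6,6.5,6.2,-89.8,1]],
])

```text
time_s: 20.82
position: [0.4681, 0.1594, 0.2511]
tcp_rot: [[-0.946, 0.225, 0.232], [0.218, 0.974, -0.055], [-0.238, -0.002, -0.971]]
force: [-0.7, -0.7, -0.7]
opening: 1.002
grasp_force: 0.0
```

Run:
```python
from h import *
import cv2
where();pr=[proj("wrist",grip(q)) for q in(1.5,1.6)]
im=bot.capture("wrist");cv2.imwrite("pics/w6.png",im)
k=(im.max(2)<45).astype(np.uint8);n,l,st,ce=cv2.connectedComponentsWithStats(k)
print(pr,[(ce[i],st[i,2:].tolist()) for i in range(1,n) if st[i,4]>250 and abs(ce[i]-pr[1]).max()<60])
R=Rt(14,-1);print(row(grip(1.6)+R@[0,.001,.008],R))
```

```text
20.825 [0.46809234 0.15942063 0.25110758] r 0.19362877448152088 q 0.952376844248545 F [-0.7 -0.7 -0.7] 1.0015222480566142 0.0 [  9.   14.9 107.2  -7.4  45.3 -63.4]
[array([317.768661  , 206.12454708]), array([317.81435218, 199.28058094])] [(array([320.57633588, 199.2519084 ]), [44, 22, 786])]
[-0.06, 0.08, 12.9, -0.12, -0.19, -0.11]
```

The bar is still at q=1.6 at (320.6,199.3). Descending and gripping.

Request:
apply_moves([
  [[0,0.1,5,0,0,0,1],[0,0.2,9,0,0,0,1],[0,0.2,12,0,0,0,1],[0,0.2,12.9,0,0,0,1],[0,0.2,12.9,0,0,0,1],[0,0.2,12.9,0,0,0,-1],[0,0.2,12.9,0,0,0,-1],[0,0.2,12.9,0,0,0,-1],[0,0.2,12.9,0,0,0,-1],[0,0.2,12.9,0,0,0,-1],[0,0.2,12.9,0,0,0,-1]],
])

```text
time_s: 22.25
position: [0.4986, 0.1538, 0.1264]
tcp_rot: [[-0.947, 0.223, 0.232], [0.216, 0.975, -0.056], [-0.239, -0.003, -0.971]]
force: [-1.7, -4.3, 2.3]
opening: 0.508
grasp_force: 30.0
```

Run:
```python
from h import *
p0,R0=where()
for q in np.arange(1.5,.35,-.1):
  t=14 if q>1.0 else 14+ (1.0-q)*26
  R=Rt(t,-1);print(round(q,2),row(grip(q)+R@[0,0,.008],R,p0,R0))
```

```text
22.25 [0.49855304 0.15375274 0.12635169] r 0.10046291232472315 q 1.598510451843426 F [-1.7 -4.3  2.3] 0.5084442791097125 29.970716200768948 [  7.7  29.3 111.1 -11.   27.1 -60.2]
1.5 [-0.5, -0.17, -0.85, -0.18, -0.19, 0.02]
1.4 [-1.05, -0.17, -1.69, -0.18, -0.19, 0.02]
1.3 [-1.68, -0.18, -2.46, -0.18, -0.19, 0.02]
1.2 [-2.38, -0.18, -3.17, -0.18, -0.19, 0.02]
1.1 [-3.15, -0.18, -3.81, -0.18, -0.19, 0.02]
1.0 [-3.98, -0.18, -4.37, -0.18, -0.19, 0.02]
0.9 [-4.9, -0.19, -4.84, -0.18, -2.79, 0.02]
0.8 [-5.86, -0.19, -5.22, -0.18, -5.39, 0.03]
0.7 [-6.86, -0.19, -5.51, -0.18, -7.99, 0.03]
0.6 [-7.88, -0.19, -5.7, -0.18, -10.59, 0.04]
0.5 [-8.91, -0.19, -5.8, -0.18, -13.19, 0.04]
0.4 [-9.94, -0.19, -5.8, -0.18, -15.79, 0.05]
```

Request:
apply_moves([
  [[-0.5,0,-0.85,0,0,0,-1],[-1.05,0,-1.7,0,0,0,-1],[-1.7,0,-2.45,0,0,0,-1],[-2.4,-0.1,-3.15,0,0,0,-1],[-3.15,-0.1,-3.8,0,0,0,-1],[-4,-0.1,-4.35,0,0,0,-1],[-4.9,-0.1,-4.85,0,-2.8,0,-1],[-5.85,-0.1,-5.2,0,-5.4,0,-1],[-6.85,-0.1,-5.5,0,-8,0,-1],[-7.9,-0.1,-5.7,0,-10.6,0,-1],[-8.9,-0.1,-5.8,0,-13.2,0,-1],[-9.9,-0.1,-5.8,0,-15.8,0,-1],[-9.9,-0.1,-5.8,0,-15.8,0,-1]],
])

```text
time_s: 23.88
position: [0.5799, 0.135, 0.2078]
tcp_rot: [[-0.846, 0.223, 0.484], [0.193, 0.975, -0.112], [-0.497, -0.002, -0.868]]
force: [-3.1, -3.7, 5.0]
opening: 0.504
grasp_force: 30.2
```

Run:
```python
from h import *
p0,R0=where()
for q,t in((.3,31.5),(.2,33),(.1,34.5),(.05,35),(0,35),(-.03,35)):
  R=Rt(t,-1);print(round(q,2),row(grip(q)+R@[0,0,.008],R,p0,R0))
```

```text
23.875 [0.57991071 0.13497458 0.20779458] r 0.10120800008705107 q 0.3899430969216007 F [-3.1 -3.7  5. ] 0.5037124075505999 30.161511171609163 [  7.3  24.2 107.9 -27.6  22.  -46.5]
0.3 [-0.81, -0.15, 0.46, -0.1, -1.7, 0.0]
0.2 [-1.72, -0.15, 0.93, -0.1, -3.2, 0.0]
0.1 [-2.57, -0.15, 1.48, -0.1, -4.7, 0.0]
0.05 [-2.97, -0.15, 1.79, -0.1, -5.2, 0.0]
0 [-3.35, -0.15, 2.12, -0.1, -5.2, 0.0]
-0.03 [-3.56, -0.15, 2.32, -0.1, -5.2, 0.0]
```

Request:
apply_moves([
  [[-0.8,-0.1,0.45,0,-1.7,0,-1],[-1.7,-0.1,0.9,0,-3.2,0,-1],[-2.55,-0.1,1.5,0,-4.7,0,-1],[-3,-0.1,1.8,0,-5,0,-1],[-3.3,-0.1,2.1,0,-5,0,-1],[-3.45,-0.1,2.2,0,-5,0,-1],[-3.45,-0.1,2.2,0,-5,0,-1]],
])

```text
time_s: 24.75
position: [0.6218, 0.1253, 0.2073]
tcp_rot: [[-0.798, 0.223, 0.56], [0.183, 0.975, -0.127], [-0.574, 0.001, -0.819]]
force: [1.2, -2.3, 5.4]
opening: 0.501
grasp_force: 29.8
```

Run:
```python
from h import *
where()
```

```text
24.75 [0.6217508  0.12526574 0.2073006 ] r 0.10199651366279505 q -0.029819946713472545 F [ 1.2 -2.3  5.4] 0.5008005021947987 29.7944413125515 [  6.4  26.7 106.4 -39.8  17.2 -35.5]
```

Request:
apply_moves([
  [[0,0,0,0,0,0,1],[0,0,0,0,0,0,1],[0,0,0,0,0,0,1],[0,0,0,0,0,0,1],[0,0,0,0,0,0,1],[0,0,-2,0,0,0,1],[0,0,-4,0,0,0,1],[0,0,-7,0,0,0,1],[0,0,-10,0,0,0,1],[0,0,-13,0,0,0,1],[0,0,-13,0,0,0,1],[0,0,-13,0,0,0,1]],
])

```text
time_s: 26.25
position: [0.5464, 0.1417, 0.3106]
tcp_rot: [[-0.802, 0.224, 0.553], [0.183, 0.975, -0.129], [-0.568, -0.002, -0.823]]
force: [-0.7, 0.4, -0.4]
opening: 1.004
grasp_force: 0.0
```

Run:
```python
from h import *
import cv2
where();pr=[(q,proj("wrist",grip(q))) for q in(0,.1,.2,.3)]
im=bot.capture("wrist")
k=(im.max(2)<45).astype(np.uint8);n,l,st,ce=cv2.connectedComponentsWithStats(k)
print(pr,[(ce[i],st[i].tolist()) for i in range(1,n) if st[i,4]>100 and abs(ce[i]-pr[1][1]).max()<90])
cv2.imwrite("pics/w7.png",im)
```

```text
26.25 [0.54640194 0.14165839 0.31057119] r 0.2087164223424083 q 0.470599180631452 F [-0.7  0.4 -0.4] 1.004031067372477 0.0 [  9.9  12.5 107.6 -26.3  30.1 -47.8]
[(0, array([317.76422086, 200.07633053])), (0.1, array([317.69420407, 194.58436523])), (0.2, array([317.62497856, 187.87556602])), (0.3, array([317.5578314, 179.9543249]))] [(array([344.8556701 , 152.17525773]), [334, 145, 19, 20, 194]), (array([295.17901235, 151.58024691]), [288, 146, 19, 18, 162]), (array([321.92109256, 196.14112291]), [298, 187, 50, 23, 659]), (array([233.6637931 , 237.65732759]), [212, 226, 38, 21, 464]), (array([404.7       , 237.78958333]), [390, 226, 37, 22, 480])]
```

View pics/w7.png

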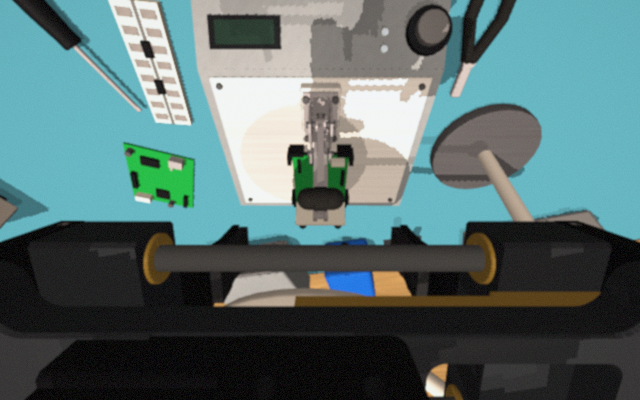

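The view shows the board in its nest at (320,178) and the handle upright at about q=0.03–0.08. A light nudge against the stop with closed fingers will make sure of it.

Run:
```python
from h import *
R=Rt(35,-1)
for q in(.1,.05,0,-.05):print(q,row(grip(q)-R[:,2]*.022,R))
```

```text
0.1 [0.57, -0.02, 9.05, -0.16, -0.44, 0.01]
0.05 [0.21, -0.01, 9.39, -0.16, -0.44, 0.01]
0 [-0.14, -0.01, 9.75, -0.16, -0.44, 0.01]
-0.05 [-0.47, -0.01, 10.12, -0.16, -0.44, 0.01]
```

Request:
apply_moves([
  [[0.5,0,0,0,0,0,-1],[0.9,0,2,0,0,0,-1],[0.9,0,4,0,0,0,-1],[0.9,0,6,0,0,0,-1],[0.9,0,7.5,0,0,0,-1],[0.9,0,8.4,0,0,0,-1],[0.6,0,9.0,0,0,0,-1],[0.2,0,9.4,0,0,0,-1],[-0.1,0,9.7,0,0,0,-1],[-0.2,0,9.8,0,0,0,-1],[-0.2,0,9.8,0,0,0,-1]],
])

```text
time_s: 27.68
position: [0.6025, 0.1289, 0.2322]
tcp_rot: [[-0.802, 0.224, 0.555], [0.183, 0.975, -0.128], [-0.569, -0.001, -0.822]]
force: [-0.0, -0.7, 1.0]
opening: 0.006
grasp_force: 0.3
```

Request:
apply_moves([
  [[-0.2,0,0.2,0,0,0,-1],[-0.2,0,0.2,0,0,0,-1]],
])

```text
time_s: 27.92
position: [0.6034, 0.1286, 0.2318]
tcp_rot: [[-0.803, 0.223, 0.553], [0.183, 0.975, -0.128], [-0.568, -0.002, -0.823]]
force: [-8.8, 2.4, 9.3]
opening: 0.007
grasp_force: 6.5
```

Request:
apply_moves([
  [[-0.1,0,0.2,0,0,0,-1],[-0.1,0,0.2,0,0,0,-1]],
])

```text
time_s: 28.18
position: [0.6037, 0.1286, 0.2316]
tcp_rot: [[-0.803, 0.223, 0.553], [0.183, 0.975, -0.129], [-0.568, -0.002, -0.823]]
force: [-17.9, 4.5, 19.8]
opening: -0.001
grasp_force: 13.4
```

The force rises hard, so the handle is on its stop. Backing off clear.

Request:
apply_moves([
  [[0,0,-2,0,0,0,-1],[0,0,-5,0,0,0,-1],[0,0,-8,0,0,0,-1],[0,0,-12,0,0,0,-1],[0,0,-12,0,0,0,-1],[0,0,-12,0,0,0,-1],[0,0,-12,0,0,0,-1],[0,0,-12,0,0,0,-1]],
])

```text
time_s: 29.18
position: [0.5405, 0.1428, 0.3275]
tcp_rot: [[-0.803, 0.224, 0.552], [0.183, 0.975, -0.129], [-0.567, -0.003, -0.824]]
force: [-0.1, 0.3, 0.3]
opening: 0.008
grasp_force: 0.0
```

Run:
```python
from h import *
import cv2
where();pr=[(q,proj("wrist",grip(q))) for q in(0,.1)]
im=bot.capture("wrist")
k=(im.max(2)<45).astype(np.uint8);n,l,st,ce=cv2.connectedComponentsWithStats(k)
print(pr,[(ce[i],st[i].tolist()) for i in range(1,n) if st[i,4]>300 and abs(ce[i]-pr[1][1]).max()<30])
print(bot.hand_in())
```

```text
29.175 [0.54048211 0.14281266 0.3274735 ] r 0.22659716189894646 q 0.4777583542605348 F [-0.1  0.3  0.3] 0.0075833361931571825 0.0 [ 10.2  10.7 106.8 -24.6  32.7 -49.6]
[(0, array([318.15935726, 191.97063675])), (0.1, array([318.09914844, 186.52635079]))] [(array([320.3125    , 190.93914474]), [300, 182, 42, 21, 608])]
the job is handed in; nothing more can be done
None
```

I shut the clamp so it stayed shut by itself, pressed the start button fully in, then swung the clamp back open onto its stop. The board was in its nest when last viewed. The job was handed in at about 29 s; no verdict came back.

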